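Lock the pinch dish into the condiment caddy

TASK

Get the condiment caddy ready to carry: move the grey pinch dish, upright, into the empty bay of the bamboo caddy, all the way back against the bay's rear wall, while the red catch is still open. Then push the red catch over past its centre so that it snaps down flat across the mouth of the bay and locks the dish in. Do not disturb the salt mill, nutcracker or bamboo bowl.

Things in the scene. Friction and masses are not known exactly. Their poses are not given: they have to be found in the camera images.
- dish_center (a point): Loose round open pinch dish of grey ceramic, 90 mm outside diameter, 34 mm tall, about 0.2 kg, standing upright; wall 5 mm, floor 6 mm thick, so open inside 80 mm wide, 28 mm deep. Too wide to grip across; it slides when pushed from outside or dragged with fingers lowered inside it. The point is its centre, 17 mm above its underside; z is up.
- bay_home (a point): Where the dish's centre lies when it stands fully home in the bamboo caddy's bay, touching the rear wall (17 mm above the sideboard). The caddy is fixed. Axes: +x into the bay, from mouth to rear wall; +y across it; z up. Inner width 104 mm (y -52 to +52), rear wall inner face at x = +45 mm. Behind that wall (x 59 to 153 mm) stand two jars, up to 69 mm tall.
- bay_mouth (a point): Middle of the bay's open mouth, between the ends of the side walls, 50 mm in front of bay_home, same axes. The side walls are 14 mm thick and 45 mm tall; the bay has no floor, the dish slides on the sideboard itself. The catch's steel bracket, 40 mm tall, stands at one side: x -32 to -2 mm, y -82 to -56 mm from this point.
- catch_pivot (a point): Pivot of the red seesaw catch, on the steel bracket beside the bay's mouth, 25 mm above the sideboard: fixed to the caddy at (-67, -68, +8) mm from bay_home in the caddy's axes, which it shares. The catch swings in this point's y-z plane.
- catch_tip (a point): Centre of the weighted ball (30 mm diameter) at the end of the red catch bar (13 by 15 mm), 72 mm from the pivot. Its weight (0.3 kg) holds the catch at either end: push bar or ball from outside towards the caddy's +y (1 to 4 N) until past upright, and it snaps over and falls the rest of the way. It cannot shut over a dish that sticks out of the bay.
- catch (a joint): Angle of the red catch, rad: 0 = bar straight up; -0.4 = open, leaning outwards to the caddy's -y, on a stop (the start); +1.571 = shut, lying level across the mouth towards +y, 25 mm above the sideboard, its ball about 7 mm in front of a dish that is fully home.
- mill_center (a point): Press-button salt mill of clear acrylic, 52 mm diameter, 150 mm tall, standing; the point is 75 mm up. Leave alone.
- nutcracker: Steel nutcracker lying flat, about 175 mm long, 16 mm thick. The origin is near its middle, on the sideboard. Leave alone.
- bowl: Round bamboo bowl, 170 mm diameter, 60 mm tall; the origin is the centre of its underside. Leave alone.
Mind the look-alikes: they are no part of the job. What is shaped like the part that bears dish_center but blue or orange is not meant.

How it is judged (in metres and radians):
On the way, in this order (a step that is already met when the one before it is completed fails the run):
1. the dish stands fully home in the bay while the catch is still open (x of dish_center in the frame of bay_home between -0.009 and 0.008 m and y of dish_center in the frame of bay_home between -0.012 and 0.012 m and height (world z) of dish_center below 0.022 m and angle between dish_center's own z axis and vertical below 0.1 rad and value of joint catch below 0 rad), for 0.2 s.
2. the catch has snapped over and lies flat across the mouth (value of joint catch above 1.45 rad), for 0.2 s.
At the end, for the whole second after the job is handed in: The dish stands upright on the sideboard (tilt under 0.1 rad) within 11 mm of fully home along the bay and 12 mm of its middle line, and the catch lies shut across the mouth (over 1.45 rad), at rest (x of dish_center in the frame of bay_home between -0.011 and 0.008 m and y of dish_center in the frame of bay_home between -0.012 and 0.012 m and height (world z) of dish_center below 0.022 m and angle between dish_center's own z axis and vertical below 0.1 rad and value of joint catch above 1.45 rad and velocity of joint catch below 0.1 rad/s); the robot touches nothing.
It fails at once if the dish is tipped by more than 0.6 rad (angle between dish_center's own z axis and vertical above 0.6 rad).
It fails at once if the salt mill, nutcracker or bowl is moved by more than 25 mm (distance of any of mill_center, nutcracker, bowl from where it was at the start of the episode above 0.025 m).
It also fails if it takes over 59 s, if anything falls off the work surface, if the arm or the gripper's body presses on something with over 40 N, if the wrist force passes 120 N, or if a joint passes its speed limit or range.

ROBOT

A 6-joint arm with a two-finger parallel gripper is mounted at the origin on the work surface. World frame = base frame: x ahead of the robot, y to its left, z up, the work surface at z = 0. Lengths are in m, angles in degrees, forces in N, time in s.
With the tool pointing down it reaches from about 0.4 to 0.825 m from the base axis. Payload 7 kg.
Tool frame: the origin (TCP) lies at the very end of the fingers, on their centre line; the grasp point (between the pads) lies 19 mm behind it; y points along the fingers, x is the direction in which the jaws open and shut, and the axes are right-handed (so a half turn about y gives the same grasp; the last joint's range is limited). The gripper opens to 88 mm and grips with 3 to 60 N. Pads are 19 mm wide; open, the fingers measure 130 mm over their backs; the gripper's body (78 mm by 193 mm) begins 47 mm behind the grasp point.
Start: joints at [80.449, 20.546, 0.682, 0, -70.136, -16.507], TCP at [0.297, 0.606, 0.227] pointing down, gripper open.
Joint ranges: [-176.03, 176.03], [-82.01, 121.73], [-58.28, 71.71], [-173.87, 95.51], [-174.79, -0.11], [-173.66, 173.66]. Speed limits (degrees/s): [136.94, 136.94, 172.46, 180, 180, 180].

INTERFACE

Orientations are given as [roll, pitch, yaw] about the fixed x, y, z axes, in that order (R = Rz(yaw) Ry(pitch) Rx(roll)).
In Python, from plant import ctrl gives the robot as it stands.
- The arm moves only by the shell command python3 -m crank 'ROWS'. ROWS is JSON, a list that holds one entry, the list of rows, each a list of 5 numbers: the closure, from -1 (fully open) to 1 (shut), then the shift along the tool's x, y, z in mm, then the turn about the tool's y in rad. In form: [[[claw, x, y, z, turn], ...]]. A call has 1 to 12 rows; each row is the pose to reach, as a shift and turn from the pose commanded when the call began, along the tool's axes at that moment; what a row does not reach only later rows make up. A row lasts 1/8 s, in which the tool goes at most 62.5 mm and 10.7 degrees, less where a joint would pass 70% of its speed; a pose out of reach is approached as far as the arm can. A call with a gripper value outside its range is refused whole. The fingers move at their own pace and stop on an object; the grip force is fixed at half the most. Time passes only in rows, so rows that repeat a pose let the fingers close. It gives the time, the measured TCP pose, the force and the opening at its end, in the units of the state.
- ctrl.get_obs(): the state, without advancing time (a new reading comes with each control period).
- ctrl.snapshot(name): name is "scene" or "top" or "wrist"; returns the picture (420x560x3 uint8, red, green, blue); there is no depth.
- ctrl.camera_model(name): a dict with "fx", "fy", "cx", "cy" (pixels), "origin" and "orientation" of the camera in the world; the wrist camera has in their place "hand_eye" (4x4, takes a point from camera to tool coordinates, whose origin is the TCP and whose axes are the tool frame's). Camera axes: x right, y down, z forward; pixel columns grow to the right and rows downward; lengths in m; the calibration is good to about 2 mm. A picture is of the moment at which its call begins: read the wrist's pose just before it. camera_model takes no time and is no camera call.
- ctrl.close_job(): hands the job in, once; it reports no verdict.
Trained networks look in the newest picture that a camera, given by its name, has taken for a name from the list of things; names that differ only in an ending like _2 or _b are one class to them, and where a whole thing is asked for, a point or a joint stands for the part that bears it (a point fixed in the world has none). Each returns a list of dicts, best first, with "confidence" (0 to 1); they miss things now and then, are a little off and sometimes report something else, mostly with a low value. They report only what shows in the picture. A call takes as long as a camera call. They do not tell look-alikes from the thing itself.
- ctrl.find_in(camera, name): "extent" ([left, top, width, height] in pixels, round what is visible of it).
The state is a dict: "clock": time; "joint_pos": joint angles; "qvel": joint speeds; "tau": joint torques, N m; "tool_pos": TCP position; "orientation": TCP orientation; "force": force on the tool from outside, world axes, zero at the start; "moment": the same for the moment, N m; "opening": finger opening in m.
Only numpy, scipy, OpenCV 4.12 (cv2) and the standard library are available. Lean on these libraries where they do the work, as an engineer would, in place of code of your own. Each camera call takes 0.05 s, during which the arm holds its last target.

## Working session

There is one attempt and no reset: what is moved stays moved. The work goes in short steps, Python scripts to look and compute and a shell command to move; the robot and the scene stay as the last step left them, time stands still between calls to the robot, and variables do not carry over. Pictures are saved under pics/ and viewed, and the job is handed in when it is done.

```bash
ls; mkdir -p pics; cat > h.py <<'E'
import numpy as np, cv2
from scipy.spatial.transform import Rotation as R
from plant import ctrl
def snap(n,f):
    o=ctrl.get_obs(); im=ctrl.snapshot(n); cv2.imwrite('pics/'+f,cv2.cvtColor(np.asarray(im),cv2.COLOR_RGB2BGR)); return o
E
python3 - <<'E'
from h import *
o=ctrl.get_obs(); print(o)
for n in ["scene","top","wrist"]:
    print(n,ctrl.camera_model(n)); snap(n,n+'0.png')
    for k in ["dish_center","catch_tip","catch","mill_center","nutcracker","bowl"]:
        print(k,ctrl.find_in(n,k))
E
```

```text
pics
{'clock': 0.0, 'joint_pos': array([ 8.04485548e+01,  2.05900707e+01,  6.36387724e-01, -2.09775791e-02,
       -7.01356404e+01, -1.65070489e+01]), 'qvel': array([-0.09901334,  0.07214177,  0.07453035, -0.05106484, -0.05989297,
        0.00226066]), 'tau': array([ 2.79076034e-03, -5.82726574e+01,  2.93047732e+01,  6.99658647e+00,
        6.97416253e-03, -1.46059956e-04]), 'tool_pos': array([0.29632605, 0.60595663, 0.22565524]), 'orientation': array([-8.99935255e+01, -9.12457003e-02, -1.16065643e+02]), 'force': array([-0.9421254 , -0.42026686, -1.23075155]), 'moment': array([0.01140142, 0.06185793, 0.02032659]), 'opening': 0.08794071797757959}
scene {'fx': 482.5228221932672, 'fy': 482.5228221932672, 'cx': 276.06187321463483, 'cy': 219.69518925608963, 'origin': array([1.476294  , 0.22342284, 0.6943172 ]), 'orientation': array([-121.96186517,   -0.9310566 ,  107.99455768])}
dish_center [{'extent': [352.1, 256.2, 44.2, 30.7], 'confidence': 0.65}, {'extent': [390.2, 219.2, 35.2, 27.0], 'confidence': 0.6}, {'extent': [345.5, 214.0, 31.5, 30.4], 'confidence': 0.59}]
catch_tip [{'extent':
[... 1060 characters left out ...]
0, 65.7, 25.3], 'confidence': 0.59}]
bowl [{'extent': [399.7, 213.2, 69.5, 68.1], 'confidence': 0.73}, {'extent': [257.7, 168.7, 105.9, 70.1], 'confidence': 0.29}]
wrist {'fx': 317.3243882749564, 'fy': 317.3243882749564, 'cx': 278.73931205223784, 'cy': 210.53362120028018, 'hand_eye': array([[ 9.99999756e-01, -3.94112623e-04, -5.76800446e-04,
         5.72883538e-04],
       [ 4.50609136e-04, -2.67042298e-01,  9.63684704e-01,
        -1.56525727e-01],
       [-5.33830423e-04, -9.63684728e-01, -2.67042056e-01,
         7.25117078e-02],
       [ 0.00000000e+00,  0.00000000e+00,  0.00000000e+00,
         1.00000000e+00]])}
dish_center []
catch_tip []
catch []
mill_center []
nutcracker []
bowl []
```

View pics/scene0.png

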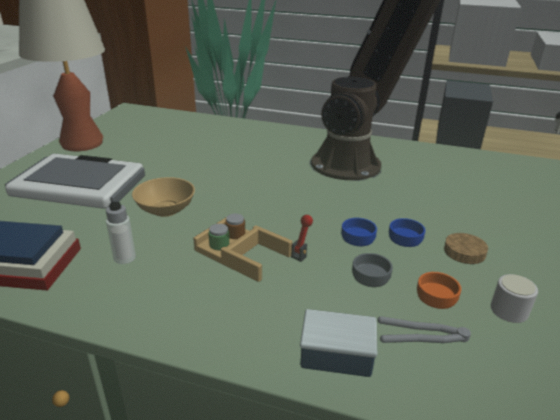

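View pics/top0.png

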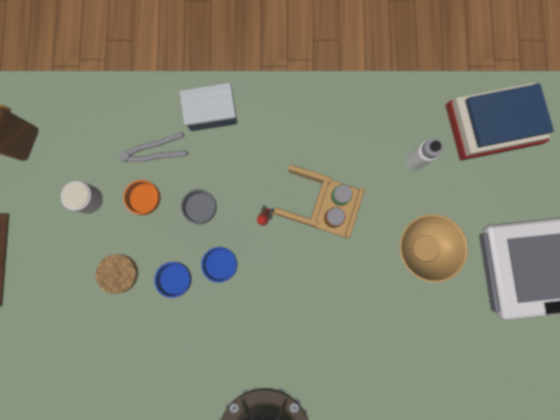

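View pics/wrist0.png

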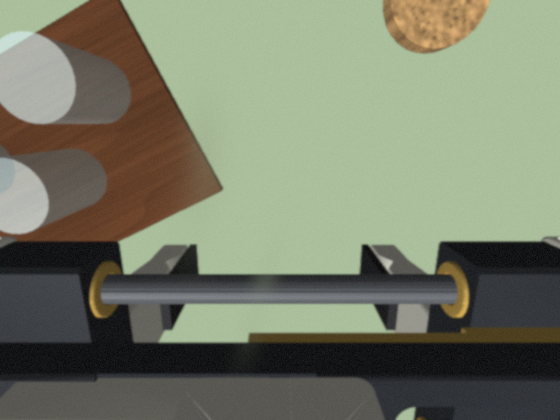

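The scene and top views agree. The grey dish is at top (199,207) and scene (372,269); the two blue dishes and the orange one are look-alikes. The caddy's mouth opens to the left at top (~285,190), with the open catch ball at (263,219). I'll look at enlarged crops next.

```bash
python3 - <<'E'
import cv2
a=cv2.imread('pics/top0.png')[140:260,170:390]; cv2.imwrite('pics/topc.png',cv2.resize(a,None,fx=3.6,fy=3.6,interpolation=cv2.INTER_CUBIC))
a=cv2.imread('pics/scene0.png')[195:305,185:405]; cv2.imwrite('pics/scc.png',cv2.resize(a,None,fx=3.6,fy=3.6,interpolation=cv2.INTER_CUBIC))
E
```

```text
(no output)
```

View pics/topc.png

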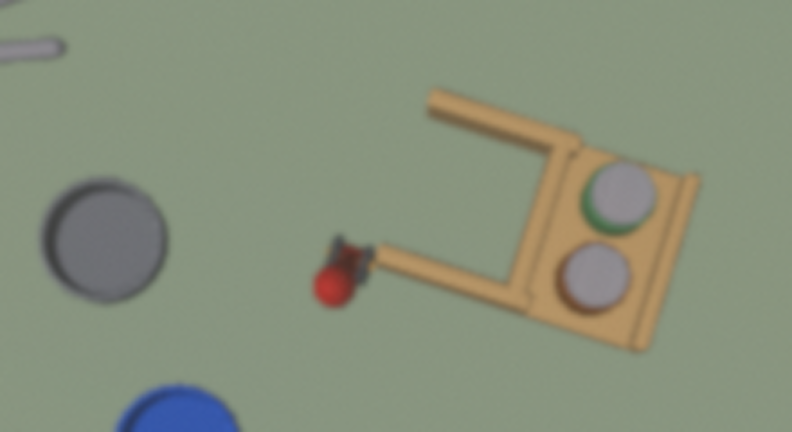

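View pics/scc.png

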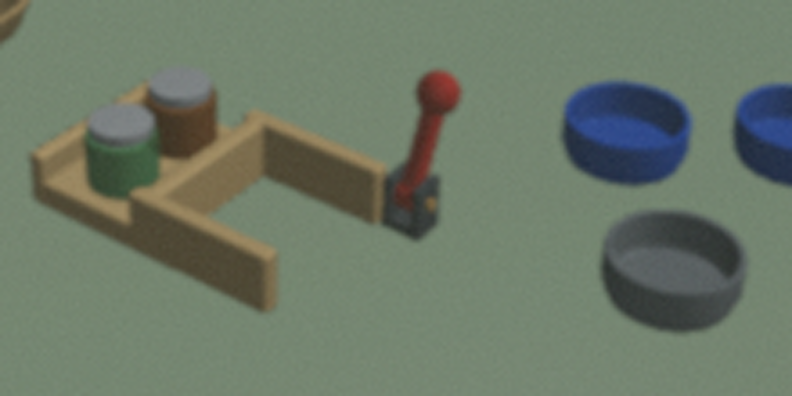

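```bash
cat >> h.py <<'E'
from scipy.optimize import least_squares
def cam(n):
    m=ctrl.camera_model(n); K=np.array([[m['fx'],0,m['cx']],[0,m['fy'],m['cy']],[0,0,1.]])
    return K,R.from_euler('xyz',m['orientation'],degrees=True).as_matrix(),np.array(m['origin'])
def wristcam(o):
    m=ctrl.camera_model('wrist'); K=np.array([[m['fx'],0,m['cx']],[0,m['fy'],m['cy']],[0,0,1.]])
    T=np.array(m['hand_eye']); Rt=R.from_euler('xyz',o['orientation'],degrees=True).as_matrix()
    return K,Rt@T[:3,:3],Rt@T[:3,3]+o['tool_pos']
def proj(c,P):
    K,Rm,t=c; q=(np.atleast_2d(P)-t)@Rm@K.T; return q[:,:2]/q[:,2:]
def onz(c,uv,z):
    K,Rm,t=c; d=Rm@np.linalg.inv(K)@np.array([*uv,1.]); return t+d*(z-t[2])/d[2]
def tri(cs,uvs):
    f=lambda P:np.concatenate([proj(c,P)[0]-u for c,u in zip(cs,uvs)])
    r=least_squares(f,onz(cs[0],uvs[0],.05)); return r.x,r.fun
E
python3 - <<'E'
from h import *
T=cam('top');S=cam('scene')
tp=lambda x,y:np.array([x/3.6+170-.4,y/3.6+140-.4]); sp=lambda x,y:np.array([x/3.6+185-.4,y/3.6+195-.4])
# (caddy local xyz from sideboard, cam, px)
ob=[((-50,66),T,tp(433,88)),((-50,52),T,tp(428,102)),((-50,-52),T,tp(380,244)),((45,52),T,tp(552,150)),((45,-52),T,tp(513,284)),
((-50,66),S,sp(266,257)),((-50,52),S,sp(276,249)),((-50,-52),S,sp(376,171)),((-50,-66),S,sp(384,164)),((45,-52),S,sp(265,122))]
def f(p):
    c,s=np.cos(p[2]),np.sin(p[2]); r=[]
    for (x,y),C,u in ob:
        x/=1e3;y/=1e3
        r.append(proj(C,[p[0]+c*x-s*y,p[1]+s*x+c*y,p[3]])[0]-u)
    return np.concatenate(r)
r=least_squares(f,[.5,-.1,-1.8,.045]); print(r.x,np.degrees(r.x[2]),r.fun.reshape(-1,2).round(1))
p=r.x;M=np.array([[np.cos(p[2]),-np.sin(p[2])],[np.sin(p[2]),np.cos(p[2])]])
bm=p[:2]+M@[-.05,0]; cp=p[:2]+M@[-.067,-.068]
print('home',p[:2],'mouth',bm,'pivot',cp)
print('tip pred',p[:2]+M@[-.067,-.068-.072*np.sin(.4)],.025+.072*np.cos(.4))
print('tip tri',tri([T,S],[tp(334,286),sp(439,92)]))
# dish: fit circle rim via ellipse extents
for z,u,C in [(.034,tp(104.5,240),T),(.034,sp(673,252),S)]: print('dish',onz(C,u,z))
print('dish tri rim',tri([T,S],[tp(104.5,240),sp(673,250)]))
for k in (.088,): print(ctrl.get_obs()['tool_pos'])
def loc(P): return M.T@(np.array(P)[:2]-p[:2])
print(loc(onz(T,tp(104.5,240),.034)))
E
```

```text
[ 0.60116472 -0.09207692 -1.89445354  0.04403292] -108.54419254376928 [[ 0.4 -0.3]
 [ 0.1  0.9]
 [ 0.5 -0.3]
 [ 1.  -0.9]
 [-0.7  0.4]
 [-0.3  0.4]
 [ 0.8 -0.4]
 [ 0.   0.2]
 [ 1.2 -0.5]
 [-0.6  0.4]]
home [ 0.60116472 -0.09207692] mouth [ 0.61706652 -0.04467299] pivot [ 0.55800378 -0.0069292 ]
tip pred [0.53142144 0.00198793] 0.09131639156820773
tip tri (array([0.53244366, 0.00323252, 0.09172423]), array([ 0.1706676 , -0.04097432,  0.17221158,  0.0076508 ]))
dish [0.57139892 0.16872224 0.034     ]
dish [0.57672713 0.16962085 0.034     ]
dish tri rim (array([0.57169452, 0.16914267, 0.03184248]), array([ 0.00416098, -0.00070049,  0.00374288, -0.00023973]))
[0.296503   0.6063749  0.22658871]
[-0.23779152 -0.11116383]
```

```bash
cat >> h.py <<'E'
HOME=np.array([.6012,-.0921]);YAW=-108.54
def delta(xy,z,yaw=YAW):
    o=ctrl.get_obs();Rt=R.from_euler('xyz',o['orientation'],degrees=True).as_matrix()
    d=Rt.T@(np.array([*xy,z])-o['tool_pos'])*1e3
    Rg=R.from_euler('xyz',[-90,0,yaw],degrees=True).as_matrix()
    print('shift mm',d.round(1),'turn',R.from_matrix(Rt.T@Rg).as_rotvec().round(3))
def w(l):
    a=np.radians(YAW);return HOME+np.array([[np.cos(a),-np.sin(a)],[np.sin(a),np.cos(a)]])@(np.array(l)/1e3)
def loc(P):
    a=np.radians(YAW);return np.array([[np.cos(a),np.sin(a)],[-np.sin(a),np.cos(a)]])@(np.array(P)[:2]-HOME)*1e3
E
python3 -c "
from h import *
delta([.5715,.169],.18)"
```

```text
shift mm [272.2  46.6 439.2] turn [ 0.    -0.131 -0.   ]
```

```bash
python3 -m crank '[[[-1,12,0,20,0],[-0.5,35,0,57,-0.02],[0,65,5,105,-0.04],[0.6,97,10,156,-0.06],[0.6,129,20,208,-0.08],[0.6,161,30,260,-0.1],[0.6,193,40,311,-0.12],[0.6,222,46,358,-0.131],[0.6,245,46,396,-0.131],[0.6,261,46,422,-0.131],[0.6,269,46,434,-0.131],[0.6,272,46,439,-0.131]]]'; python3 - <<'E'
from h import *
snap('top','top1.png'); o=snap('wrist','wr1.png'); print(o['tool_pos'],o['orientation'],o['opening'],o['clock'])
print(ctrl.find_in('wrist','dish_center'))
c=wristcam(o); print(proj(c,[.5715,.169,.034]))
E
```

```text
clock: 2.55
tool_pos: [0.5715, 0.1683, 0.1806]
orientation: [-90.0, 0.0, -108.6]
force: [0.5, 0.1, 1.0]
opening: 0.0175
[0.57158179 0.16847874 0.1806138 ] [-8.99960807e+01  1.79934214e-03 -1.08582682e+02] 0.01754706057586538 2.6
[{'extent': [85.8, 172.0, 94.8, 84.9], 'confidence': 0.97}, {'extent': [231.7, 150.6, 92.3, 92.0], 'confidence': 0.89}, {'extent': [251.6, 315.9, 54.2, 18.7], 'confidence': 0.72}]
[[277.7770776  199.44423884]]
```

View pics/wr1.png

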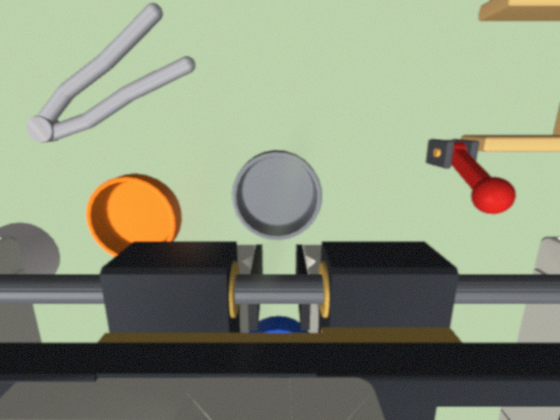

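The wrist view shows the grey dish with its rim centred at about (277,196), the catch ball at (493,195), and the orange dish at left. I'll compare these with the predicted positions.

```bash
python3 - <<'E'
from h import *
o=ctrl.get_obs(); c=wristcam(o)
im=cv2.imread('pics/wr1.png')[140:250,220:335]; cv2.imwrite('pics/wr1c.png',cv2.resize(im,None,fx=5,fy=5,interpolation=cv2.INTER_CUBIC))
print(onz(c,(277.3,195.8),.034), onz(c,(493,195),.0915), proj(c,[.5319,.0027,.0915]), tri([cam('top'),c],[(170+104.5/3.6-.4,140+240/3.6-.4),(277.3,195.8)]))
E
```

```text
[0.57469671 0.16939538 0.034     ] [0.53324213 0.00273071 0.0915    ] [[493.28859071 196.55452179]] (array([0.57274789, 0.1701495 , 0.02500255]), array([ 0.14482988, -0.0478091 , -0.04749998,  0.0377105 ]))
```

View pics/wr1c.png

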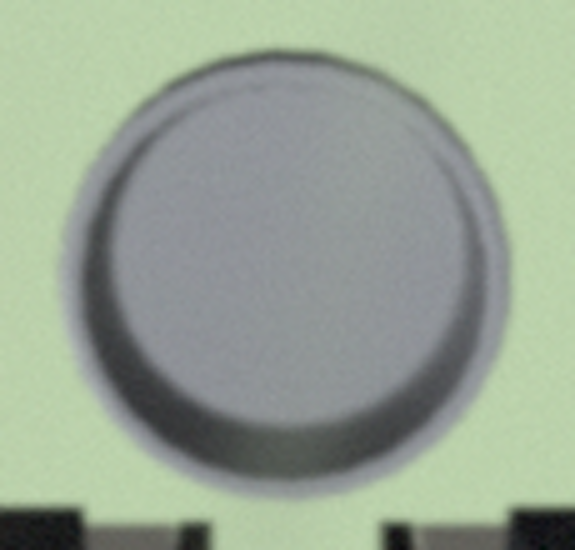

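```bash
python3 -c "
from h import *
delta([.5732,.1692],.011); print(loc([.5732,.1692]))"
```

```text
shift mm [ -0.3 169.6   2.1] turn [-0.  0. -0.]
[-238.83596169 -109.63153472]
```

```bash
python3 -m crank '[[[0.6,0,20,2,0],[0.6,0,50,2,0],[0.6,0,80,2,0],[0.6,0,110,2,0],[0.6,0,130,2,0],[0.6,0,145,2,0],[0.6,0,155,2,0],[0.6,0,162,2,0],[0.6,0,167,2,0],[0.6,0,169,2,0],[0.6,0,169,2,0]]]'; python3 - <<'E'
from h import *
o=snap('wrist','wr2.png'); print(o['tool_pos'],o['force'],loc(o['tool_pos']))
delta(w([-120,0]),.012)
E
```

```text
clock: 4.08
tool_pos: [0.5735, 0.1685, 0.0118]
orientation: [-90.0, 0.0, -108.6]
force: [0.2, 0.5, -0.1]
opening: 0.0175
[0.57345703 0.16854817 0.01176733] [ 0.22004459  0.46279768 -0.05989064] [-238.2996838  -109.18057928]
shift mm [ 1.183e+02 -1.000e-01  1.092e+02] turn [-0. -0. -0.]
```

View pics/wr2.png

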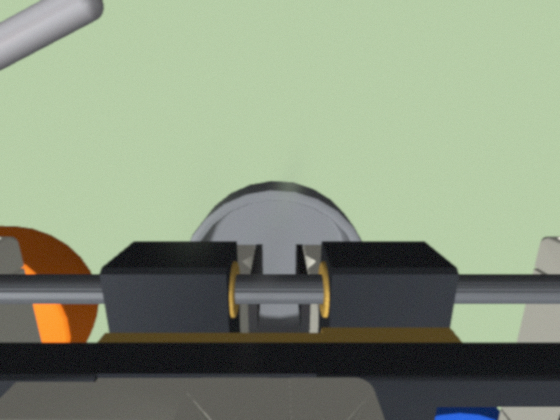

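The fingertips are down inside the grey dish, whose rim spans about (190–365, 185 and below). I'll spread the fingers slightly to take up the slack, then drag.

```bash
python3 -m crank '[[[0.5,0,0,0,0],[0.4,0,0,0,0],[0.3,0,0,0,0],[0.3,0,0,5,0],[0.3,0,0,12,0],[0.3,3,0,22,0],[0.3,8,0,32,0],[0.3,15,0,42,0],[0.3,24,0,52,0],[0.3,34,0,62,0],[0.3,44,0,71,0],[0.3,54,0,80,0]]]' && python3 -m crank '[[[0.3,10,0,8,0],[0.3,20,0,15,0],[0.3,30,0,20,0],[0.3,40,0,24,0],[0.3,48,0,27,0],[0.3,55,0,29,0],[0.3,60,0,29,0],[0.3,64,0,29,0],[0.3,64,0,29,0]]]'; python3 - <<'E'
from h import *
o=snap('wrist','wr3.png'); print(o['tool_pos'],o['force'],loc(o['tool_pos']),o['opening'])
snap('top','top3.png');snap('scene','sc3.png');print(ctrl.find_in('scene','dish_center'))
a=cv2.imread('pics/top3.png')[140:260,170:390];b=cv2.imread('pics/sc3.png')[195:315,185:405]
cv2.imwrite('pics/c3.png',cv2.resize(np.vstack([a,b]),None,fx=2.5,fy=2.5,interpolation=cv2.INTER_CUBIC))
E
```

```text
clock: 5.62
tool_pos: [0.6323, 0.0909, 0.0116]
orientation: [-90.0, -0.0, -108.6]
force: [-1.0, 1.8, 0.5]
opening: 0.0305
clock: 6.75
tool_pos: [0.6389, 0.0217, 0.0116]
orientation: [-90.0, -0.0, -108.6]
force: [-0.5, 0.8, 0.1]
opening: 0.0305
[0.63887193 0.02169177 0.0115866 ] [-0.48324536  0.80422489  0.14584041] [-119.86460871   -0.46515369] 0.030529645703030482
[{'extent': [383.6, 219.0, 42.1, 24.9], 'confidence': 0.74}, {'extent': [284.1, 264.2, 44.4, 25.9], 'confidence': 0.7}, {'extent': [415.5, 269.2, 45.0, 42.4], 'confidence': 0.66}, {'extent': [345.2, 216.4, 33.4, 29.7], 'confidence': 0.61}, {'extent': [131.7, 179.8, 60.5, 34.7], 'confidence': 0.51}]
```

View pics/wr3.png

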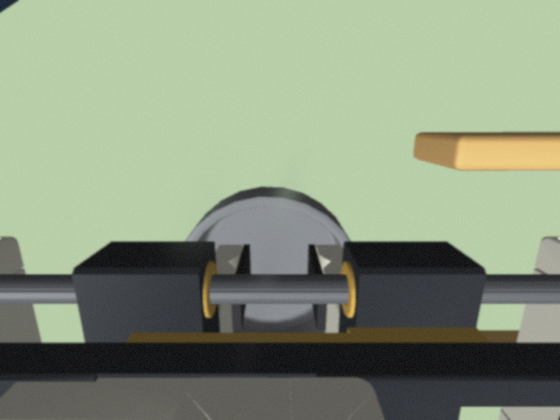

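View pics/c3.png

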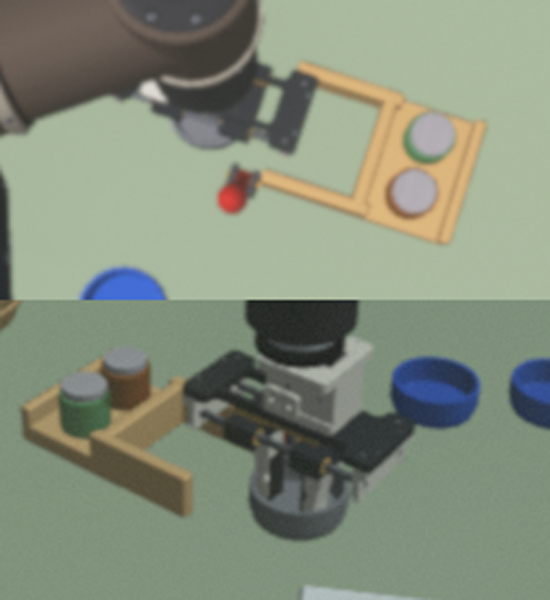

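The dish moved with the fingers, upright, and now stands in line with the bay mouth: it shows at (270,190 and below) in the wrist view, with the +y wall end clear at (415,135). I'll lift 5 mm so the body clears the jars, then drag in.

```bash
python3 -m crank '[[[0.3,0,-5,0,0],[0.3,6,-5,0,0],[0.3,16,-5,0,0],[0.3,28,-5,0,0],[0.3,40,-5,0,0],[0.3,52,-5,0,0],[0.3,64,-5,0,0],[0.3,74,-5,0,0],[0.3,82,-5,0,0],[0.3,88,-5,0,0],[0.3,90,-5,0,0],[0.3,90,-5,0,0]]]'; python3 - <<'E'
from h import *
o=snap('wrist','wr4.png'); print(o['tool_pos'],o['force'],loc(o['tool_pos']),o['opening'])
snap('top','top4.png');snap('scene','sc4.png')
a=cv2.imread('pics/top4.png')[140:260,170:390];b=cv2.imread('pics/sc4.png')[195:315,185:405]
cv2.imwrite('pics/c4.png',cv2.resize(np.vstack([a,b]),None,fx=2.5,fy=2.5,interpolation=cv2.INTER_CUBIC))
E
```

```text
clock: 8.45
tool_pos: [0.61, -0.0636, 0.0163]
orientation: [-90.0, -0.0, -108.6]
force: [1.2, 0.6, 0.8]
opening: 0.0305
[ 0.60999948 -0.06358194  0.01627325] [1.17906723 0.58995238 0.84412852] [-29.83596285  -0.72499096] 0.030526080778151887
```

View pics/wr4.png

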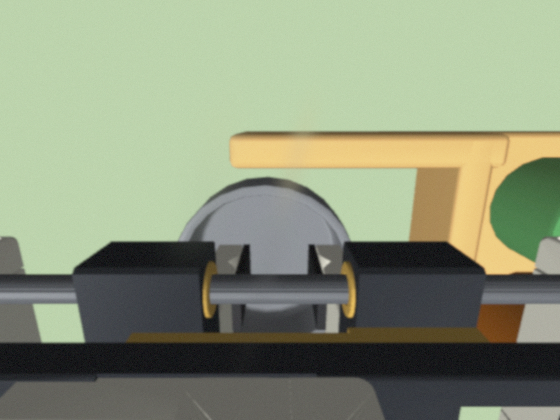

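View pics/c4.png

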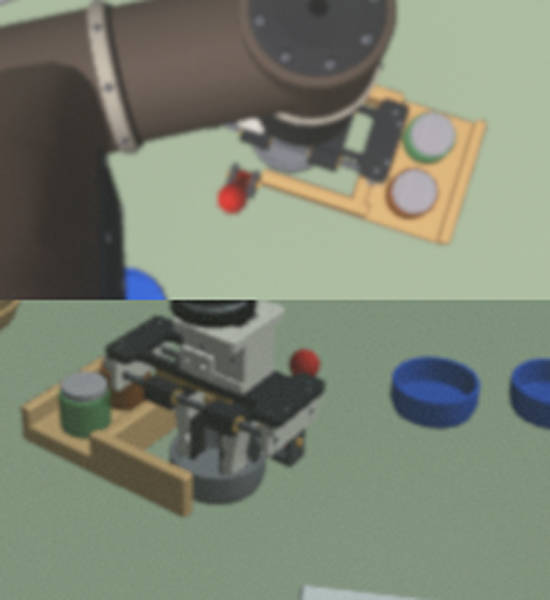

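```bash
python3 -m crank '[[[0.3,4,0,0,0],[0.3,10,0,0,0],[0.3,16,0,0,0],[0.3,22,0,0,0],[0.3,27,0,0,0],[0.3,30,0,0,0],[0.3,32,0,0,0],[0.3,32,0,0,0]]]'; python3 - <<'E'
from h import *
o=snap('wrist','wr5.png'); print(o['force'],loc(o['tool_pos']),o['opening'])
E
```

```text
clock: 9.6
tool_pos: [0.6003, -0.0939, 0.0166]
orientation: [-90.0, -0.0, -108.6]
force: [1.2, 0.7, 0.3]
opening: 0.0307
[1.21753363 0.70036439 0.27861809] [ 1.9774719 -0.3369139] 0.030683256975001405
```

View pics/wr5.png

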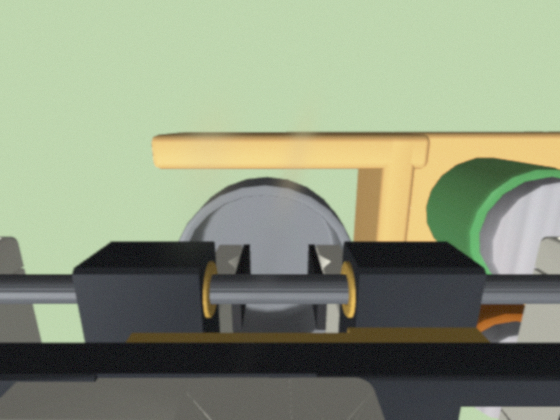

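The dish is almost home: its right edge is at about x=350 and the rear wall's lower inner edge at about 357. I'll creep in by small steps and watch the force.

```bash
python3 -m crank '[[[0.3,1,0,0,0],[0.3,2,0,0,0],[0.3,3,0,0,0],[0.3,4,0,0,0],[0.3,4,0,0,0]]]';  python3 -m crank '[[[0.3,1,0,0,0],[0.3,2,0,0,0],[0.3,2,0,0,0]]]'; python3 -m crank '[[[0.3,1,0,0,0],[0.3,2,0,0,0],[0.3,2,0,0,0]]]';python3 - <<'E'
from h import *
o=snap('wrist','wr6.png'); print(o['force'],loc(o['tool_pos']),o['opening'])
E
```

```text
clock: 10.28
tool_pos: [0.5991, -0.0975, 0.0166]
orientation: [-90.0, 0.0, -108.6]
force: [0.7, 1.3, 0.2]
opening: 0.0304
clock: 10.65
tool_pos: [0.5989, -0.0985, 0.0167]
orientation: [-90.0, 0.1, -108.6]
force: [0.8, 6.2, 0.9]
opening: 0.0303
clock: 11.02
tool_pos: [0.5988, -0.0989, 0.0167]
orientation: [-89.9, 0.2, -108.5]
force: [1.3, 14.8, 1.1]
opening: 0.0306
[ 1.34598189 14.81052437  1.11711829] [ 7.23322049 -0.10919481] 0.030634008447911955
```

View pics/wr6.png

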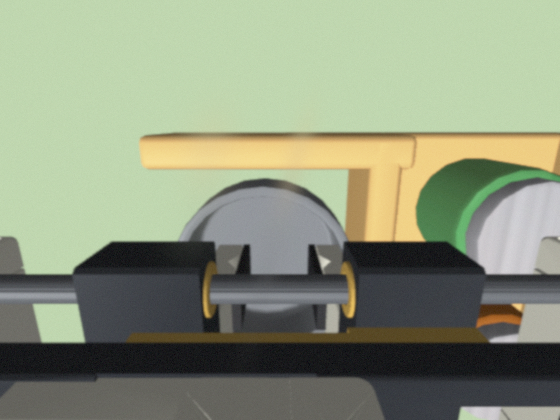

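Contact with the rear wall shows as about 15 N with the dish home. I'll ease off, narrow the fingers and lift out.

```bash
python3 -m crank '[[[0.3,-3,0,0,0],[0.5,-5,0,0,0],[0.7,-6,0,0,0],[0.8,-6,0,0,0],[0.8,-6,0,0,0],[0.8,-6,-10,0,0],[0.8,-6,-25,0,0],[0.8,-6,-50,0,0],[0.8,-6,-85,0,0],[0.8,-6,-125,0,0],[0.8,-6,-160,0,0],[0.8,-6,-170,0,0]]]'; python3 - <<'E'
from h import *
o=snap('wrist','wr7.png'); print(o['force'],loc(o['tool_pos']),o['opening'])
c=wristcam(o)
def wl(x,y,z): return [*w([x,y]),z]
im=cv2.imread('pics/wr7.png')
P=proj(c,np.array([wl(45*np.cos(a),45*np.sin(a),.034) for a in np.linspace(0,6.283,90)]))
for u in P: cv2.circle(im,tuple(int(round(v)) for v in u),1,(0,0,255),-1)
for q in [(45,52,.045),(45,-52,.045),(-50,52,.045),(-50,-52,.045),(-67,-96,.0913)]: cv2.circle(im,tuple(int(round(v)) for v in proj(c,wl(*q))[0]),2,(255,0,0),-1)
cv2.imwrite('pics/wr7a.png',im)
E
```

```text
clock: 12.58
tool_pos: [0.601, -0.0956, 0.1908]
orientation: [-89.7, 0.1, -108.5]
force: [-0.3, 0.2, -0.7]
opening: 0.0088
[-0.2678107   0.15154975 -0.73870635] [3.3924418  0.92621319] 0.008847230603322435
```

View pics/wr7a.png

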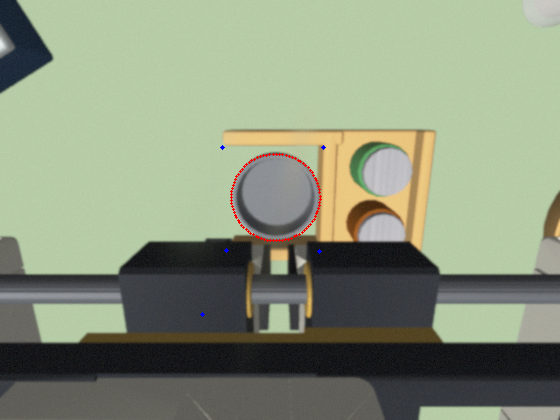

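The predicted home circle overlays the dish rim and touches the rear wall edge at x≈319, so the dish is home. I'll confirm from the scene view and plan the catch approach.

```bash
python3 - <<'E'
from h import *
snap('scene','sc8.png')
b=cv2.imread('pics/sc8.png')[180:300,180:400]
cv2.imwrite('pics/c8.png',cv2.resize(b,None,fx=3.5,fy=3.5,interpolation=cv2.INTER_CUBIC))
delta(w([-67,-150]),.19)
E
```

```text
shift mm [ -70.5   -1.6 -150.2] turn [-0.003 -0.    -0.002]
```

View pics/c8.png

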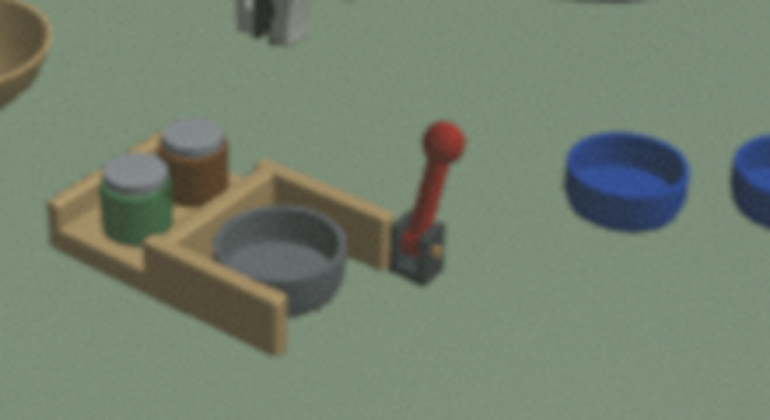

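```bash
python3 - <<'E'
from h import *
b=cv2.imread('pics/sc8.png')
c=cam('scene')
for dx,col in ((0,(0,0,255)),(-9,(0,255,255))):
  for a in np.linspace(0,6.283,120):
    u=proj(c,[*w([dx+45*np.cos(a),45*np.sin(a)]),.034])[0]
    if dx==0 or True: b[int(round(u[1])),int(round(u[0]))]=col
b=b[180:300,180:400]
cv2.imwrite('pics/c8a.png',cv2.resize(b,None,fx=3.5,fy=3.5,interpolation=cv2.INTER_NEAREST))
E
```

```text
(no output)
```

View pics/c8a.png

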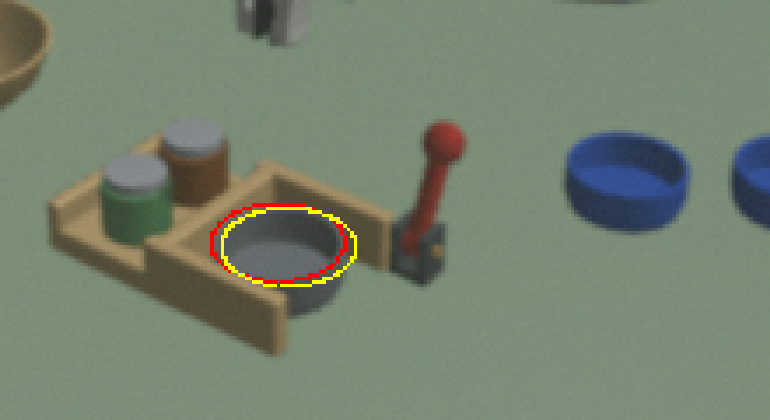

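The rim matches the home circle (red), not the one 9 mm short (yellow), and the catch is still open. On to the catch.

```bash
python3 -m crank '[[[1,-8,0,-18,0],[1,-22,0,-48,0],[1,-38,0,-82,0],[1,-54,0,-116,0],[1,-66,0,-140,0],[1,-70,0,-150,0],[1,-70,20,-150,0],[1,-70,50,-150,0],[1,-70,80,-150,0],[1,-70,105,-150,0],[1,-70,120,-150,0],[1,-70,123,-150,0]]]'; python3 - <<'E'
from h import *
o=snap('wrist','wr9.png'); print(o['force'],loc(o['tool_pos']),o['tool_pos'],o['opening'])
delta(w([-67,-78]),.067)
E
```

```text
clock: 14.18
tool_pos: [0.4785, 0.0179, 0.0621]
orientation: [-90.1, -0.1, -108.6]
force: [-0.7, -0.4, 0.7]
opening: 0.0003
[-0.66467805 -0.39052649  0.66948252] [ -65.30692398 -151.29348854] [0.47852378 0.0179239  0.0621091 ] 0.00031969412900661277
shift mm [-1.4 -4.6 72.9] turn [ 0.002 -0.     0.002]
```

View pics/wr9.png

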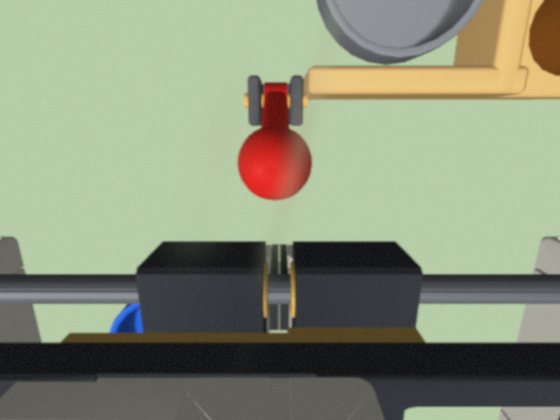

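The closed fingers are straight behind the ball, which is at (275,162). I'll push it over.

```bash
python3 -m crank '[[[1,-1,-4,8,0],[1,-1,-4,18,0],[1,-1,-4,26,0],[1,-1,-4,32,0],[1,-1,-4,38,0],[1,-1,-4,44,0],[1,-1,-4,50,0],[1,-1,-4,56,0],[1,-1,-4,62,0],[1,-1,-4,67,0],[1,-1,-4,72,0],[1,-1,-4,72,0]]]'; python3 - <<'E'
from h import *
o=snap('wrist','wr10.png'); print(o['force'],loc(o['tool_pos']))
E
```

```text
clock: 15.72
tool_pos: [0.5486, -0.0036, 0.0675]
orientation: [-90.0, 0.0, -108.6]
force: [-0.2, 0.3, -0.6]
opening: 0.0005
[-0.23838215  0.2521467  -0.55121273] [-67.22685517 -78.00893769]
```

View pics/wr10.png

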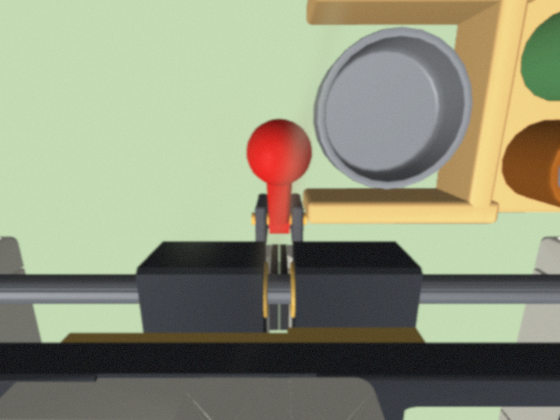

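The catch has gone over: the ball is now at (279,152), beside the dish. I'll retreat outward and up, then check.

```bash
python3 -m crank '[[[1,0,0,-10,0],[1,0,0,-30,0],[1,0,0,-50,0],[1,0,-20,-60,0],[1,0,-60,-60,0],[1,0,-100,-60,0],[1,0,-120,-60,0],[1,0,-125,-60,0],[1,0,-125,-60,0],[1,0,-125,-60,0]]]'; python3 - <<'E'
from h import *
o=snap('wrist','wr11.png'); print(o['force'],loc(o['tool_pos']),o['clock'],abs(o['qvel']).max())
snap('scene','sc11.png'); snap('top','top11.png')
cs=cam('scene')
b=cv2.imread('pics/sc11.png')
for a in np.linspace(0,6.283,120):
    u=proj(cs,[*w([45*np.cos(a),45*np.sin(a)]),.034])[0]; b[int(round(u[1])),int(round(u[0]))]=(0,255,255)
u=proj(cs,[*w([-67,4]),.025])[0]; print('ball shut pred scene',u); b[int(u[1]),int(u[0])]=(255,255,255)
b=b[180:300,180:400];cv2.imwrite('pics/c11.png',cv2.resize(b,None,fx=3.5,fy=3.5,interpolation=cv2.INTER_NEAREST))
print('pred wrist',proj(wristcam(o),[*w([-67,4]),.025])); print(ctrl.find_in('scene','catch'))
for k in ["mill_center","nutcracker","bowl"]: print(k,ctrl.find_in('top',k))
E
```

```text
clock: 17.02
tool_pos: [0.4906, 0.0155, 0.1914]
orientation: [-90.1, -0.1, -108.6]
force: [0.1, -0.6, -0.7]
opening: 0.0004
[ 0.11133149 -0.55699219 -0.73056702] [ -66.81954736 -139.05600364] 17.025 0.3460824564665731
ball shut pred scene [280.78157539 262.7349263 ]
pred wrist [[277.68462453  42.66869757]]
[{'extent': [276.6, 242.2, 23.6, 27.6], 'confidence': 0.83}]
mill_center [{'extent': [404.4, 139.2, 36.7, 30.4], 'confidence': 0.87}]
nutcracker [{'extent': [119.9, 132.7, 67.8, 26.0], 'confidence': 0.78}]
bowl [{'extent': [401.2, 211.5, 68.6, 71.8], 'confidence': 0.89}, {'extent': [118.9, 131.8, 68.6, 27.5], 'confidence': 0.28}]
```

View pics/wr11.png

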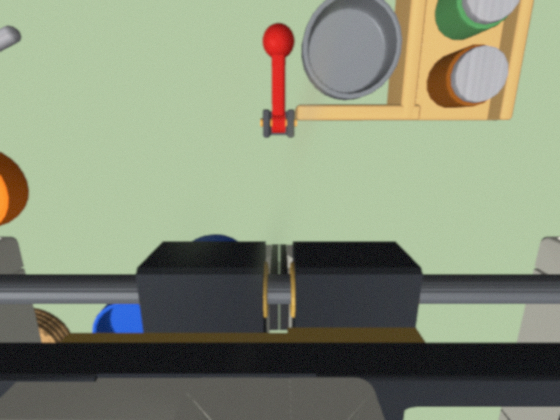

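View pics/c11.png

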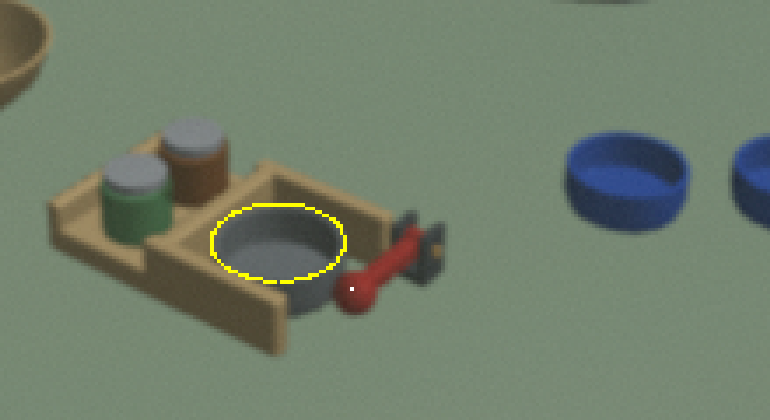

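View pics/top11.png

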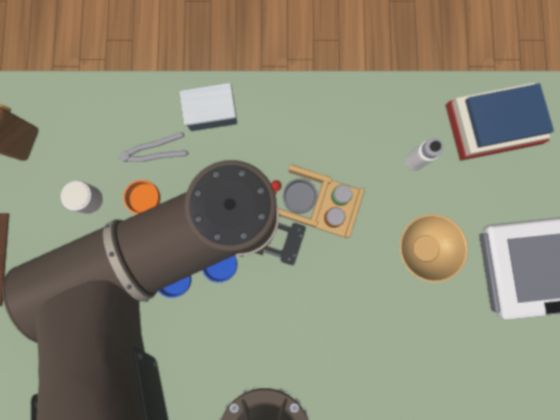

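The ball lies where a flat catch puts it: wrist (278,41) against a predicted (278,43), and in the scene view it sits on the predicted point. The dish is home, the other things haven't moved, and the arm is clear. I'm handing in.

```bash
python3 -c "
from h import *
print(ctrl.close_job())"
```

```text
the job is handed in; nothing more can be done
None
```

The dish is home in the bay and the catch is shut across its mouth. I handed the job in at about 17 s of the 59 s allowed; it reports no verdict, so the result rests on my own checks.

**What I did:** I lowered the fingers inside the grey dish and dragged it upright into the bay. I stopped when the push against the rear wall reached about 15 N. After lifting out, I pushed the red ball over from outside with closed fingers and withdrew.

**Last checks:**
- **Dish:** its rim matched the expected home position to about 2 mm by eye in the scene view (also in the wrist view before the catch was pushed), and it stood upright.
- **Catch:** it was still open when the dish was home. Afterwards the ball lay within 2 pixels of where a flat catch should put it.
- **Mill, nutcracker and bowl:** in the top view they were within 2 pixels or so (about 5 mm) of where they started.
- **Robot:** it was clear of everything.

**Disagreements:** the camera views differed by 3–5 mm on the dish's starting position. One two-view estimate put its rim at 25 mm instead of 34 mm; the other gave 32 mm. Neither affected the result.

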